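Bring the red pot of the caddy round and steady it

ROBOT

A 6-joint arm with a two-finger parallel gripper is mounted at the origin on the work surface. World frame = base frame: x ahead of the robot, y to its left, z up, the work surface at z = 0. Lengths are in m, angles in rad, forces in N, time in s.
With the tool pointing down it reaches from about 0.275 to 0.825 m from the base axis. Payload 4.9 kg.
Tool frame: the origin (TCP) lies midway between the tips of the shut fingers; the grasp point (between the pads) lies ctrl.pinch_z behind it (ctrl.pinch_z is the distance from the TCP to the grasp point, in m); z points along the fingers, x is the direction in which the jaws open and shut, and the axes are right-handed (so a half turn about z gives the same grasp; the last joint's range is limited). The gripper opens to 85 mm and grips with 20 to 120 N. Pads are 22 mm wide; open, the fingers measure 114 mm over their backs; the gripper's body (76 mm by 85 mm) begins 54 mm behind the grasp point. The pads swing forward as they close: fully open they stand 13 mm farther back than shut.
Start: joints at [1.113, 0.326, -0.193, 1.052, 0, 1.437], TCP at [0.175, 0.521, 0.231] pointing down, gripper open.
Joint ranges: [-2.65, 2.65], [-0.97, 1.79], [-1.3, 1.35], [-1.93, 2.1], [-1.47, 1.37], [-3.14, 3.14]. Speed limits (rad/s): [2.57, 2.57, 3.14, 3.14, 3.14, 3.14].

INTERFACE

Orientations are given as [roll, pitch, yaw] about the fixed x, y, z axes, in that order (R = Rz(yaw) Ry(pitch) Rx(roll)).
In Python, from cell import ctrl gives the robot as it stands. The module is installed in compiled form; this text tells all that it offers.
- The arm moves only by the tool step_arm, never from a script. Its argument "steps" is a list that holds one entry, the list of rows, each a list of 5 numbers: the shift along the tool's x, y, z in cm, then the turn about the tool's z in rad, then the opening in per cent of the stroke, from 0 (shut) to 100 (fully open). In form: [[[tx, ty, tz, turn, claw], ...]]. A call has 1 to 8 rows; each row is the pose to reach, as a shift and turn from the pose measured when the call began, along the tool's axes at that moment; what a row does not reach only later rows make up. A row lasts 1/10 s, in which the tool goes at most 50 mm and 8.59 degrees, less where a joint would pass 70% of its speed; a pose out of reach is approached as far as the arm can. A call with a gripper value outside its range is refused whole. The fingers move at their own pace and stop on an object; "force" is the grip in N (left out, the last holds). Time passes only in rows, so rows that repeat a pose let the fingers close. It gives the time, the measured TCP pose, the force and the opening at its end, in the units of the state.
- ctrl.read_state(): the state, without advancing time (a new reading comes with each control period).
- ctrl.get_image(name): name is "scene" or "top" or "wrist"; returns a dict with "img" (480x640x3 uint8, blue, green, red), "intrinsics" (3x3 intrinsics, pixels), "R" (3x3) and "t" (3): a world point X has camera coordinates R X + t. Camera axes: x right, y down, z forward; pixel columns grow to the right and rows downward; lengths in m; the calibration is good to about 2 mm. The wrist camera is an equidistant fisheye: a pixel r from the principal point sees the ray r / f radians off the axis. A picture is of the moment at which its call begins. There is no depth.
- ctrl.hand_in(): hands the job in, once; it reports no verdict.
The state is a dict: "time": time; "joint_pos": joint angles; "qvel": joint speeds; "joint_efforts": joint torques, N m; "tcp_pos": TCP position; "tool_rot": TCP orientation; "wrist_force": force on the tool from outside, world axes, zero at the start; "wrist_torque": the same for the moment, N m; "finger_gap": opening from 0.0 (shut) to 1.0 (fully open).
Only numpy, scipy, OpenCV 4.12 (cv2) and the standard library are available. Lean on these libraries where they do the work, as an engineer would, in place of code of your own. Each camera call takes 0.05 s, during which the arm holds its last target.

TASK

The refill drawer in the base of the revolving caddy was left open: push it fully home until it clicks in. Then turn the caddy's turntable until the red pot faces the front, squarely over the yellow arrow on the drawer side, and finish while still gripping its black carrying handle, holding the turntable still so that I can pick seals from the red pot with both hands: do not let go. Leave the other things on the bench where they are.

Things in the scene. Friction and masses are not known exactly. Their poses are not given: they have to be found in the camera images.
- caddy: Revolving consumables caddy, screwed to the bench: a grey steel drawer base with a turntable of six pots on top. Origin: on the bench surface, under the turntable's axis; z up, its front (drawer side, yellow arrow on the base's top) looks along its own -x. Base 250 mm deep (135 mm in front of the axis, 115 mm behind), 240 mm wide (along y), 70 mm high. Turntable disc 190 mm across, its top 86 mm above the bench; pot rims at 161 mm.
- caddy_drawer (a joint): The base's refill drawer, in m: 0 = fully home, front flush with the base; grows as the drawer stands open towards the caddy's -x. It slides with 1 N of friction. A sprung roller catch resists the last stretch, from about 21 mm to 9 mm open, with some 6 to 8 N in all; once past 9 mm it draws the drawer fully home and keeps it there with about 4 N. It starts 40 to 70 mm open.
- drawer_face (a point): Point on the outer face of the blue drawer front (226 mm wide, from 7 to 60 mm above the bench), in the middle of its width and 30 mm above the bench; moves with the drawer. A black finger lip, 90 mm wide and 8 mm thick, stands out 14 mm from the face at 55 mm above the bench (underside 51, top 59).
- caddy_turntable (a joint): Angle of the turntable in rad, growing counter-clockwise seen from above, without stops; 0 (or any whole turn, such as 6.283) = red pot exactly at the front. Light ball bearing with about 0.04 N m of friction: it turns easily and stays where it is left. It starts 0.8 to 3.1 rad away from the front, either way.
- red_label (a point): Centre of the white label on the outer side of the one red pot, 91 mm from the axis, 131 mm above the bench; turns with the turntable. Pots: 50 mm across, 75 mm high, open on top, fixed in the turntable at 66 mm from the axis, 60 degrees apart; the other five are blue and grey.
- front_mark (a point): Fixed point of the caddy, 91 mm in front of the axis and 131 mm above the bench, in line with the yellow arrow: where the red pot's label is when the red pot faces the front.
- handle_grip (a point): Middle of the top bar of the black carrying handle, which stands in the middle of the turntable and turns with it: a loop on a column of 18 mm diameter, the top bar 90 mm long, 16 mm thick, 18 mm high, lying along this point's own x, whose -x end points to the red pot. The point is on the turntable's axis, 235 mm above the bench (bar from 226 to 244 mm). Pinch here across the 16 mm thickness from above; the slot and the fingers' room reach down to 190 mm.
- tape_roll: Roll of brown parcel tape lying flat, 100 mm across, 48 mm high; leave alone. Origin: centre of its underside.
- marker: White marker pen with black cap, 135 mm long, lying down; leave alone. Origin: centre of its underside.
- box_cutter: Yellow box cutter, 150 x 30 x 16 mm; leave alone. Origin: centre of its underside.
- label_roll: Roll of white labels lying flat, 80 mm across, 50 mm high; leave alone. Origin: centre of its underside.
- carton: Small brown carton, 120 x 90 x 60 mm; leave alone. Origin: centre of its underside.
- barcode_gun: Black barcode scanner gun lying on its side, about 110 x 160 mm, 45 mm high; leave alone. Origin: centre of its underside.
- sanitiser: Clear hand-sanitiser bottle with blue cap, 56 mm across, 150 mm high; leave alone. Origin: centre of its underside.

How it is judged:
On the way, in this order (a step that is already met when the one before it is completed fails the run):
1. the refill drawer is fully home, seated in its catch, while the red pot is still turned away (value of joint caddy_drawer below 0.003 m and not (horizontal distance between red_label and front_mark below 0.012 m)), for 0.3 s.
2. the red pot faces the front and the turntable is held still by its handle (value of joint caddy_drawer below 0.003 m and horizontal distance between red_label and front_mark below 0.012 m and angular speed of caddy_turntable below 0.05 rad/s and contact force between the fingers and caddy_turntable above 3 N and distance between the grasp point and handle_grip below 0.05 m), for 0.3 s.
At the end, for the whole second after the job is handed in: Through the last second the drawer is home (under 3 mm open), the red label is within 12 mm (7.5 degrees) of the front mark, the turntable is still (under 0.05 rad/s) and the fingers hold its handle (over 3 N, grasp point within 50 mm of the middle of the bar) (all of step 2); the arm keeps its last pose, push and grip.
It fails at once if one of the other things on the bench is pushed more than 30 mm from its place (distance of any of tape_roll, marker, box_cutter, label_roll, carton, barcode_gun, sanitiser from where it was at the start of the episode above 0.03 m).
It also fails if it takes over 64 s, if anything falls off the work surface, if the arm or the gripper's body presses on something with over 40 N, if the wrist force passes 120 N, or if a joint passes its speed limit or range.

## Working session

There is one attempt and no reset: what is moved stays moved. The work goes in short steps, Python scripts to look and compute and a tool call to move; the robot and the scene stay as the last step left them, time stands still between calls to the robot, and variables do not carry over. Pictures are saved under pics/ and viewed, and the job is handed in when it is done.

Besides the shell and the picture viewer there is one more tool, called after "Call:" by a JSON object that holds its "fn" and its "kwargs", one argument or row to a line. step_arm: Moves the arm, as the interface text tells. Its arguments: {"type":"object","properties":{"steps":{"type":"array"},"force":{"type":"number"}},"required":["steps"]}

```bash
mkdir -p pics; python3 - <<'E'
from cell import ctrl
import cv2
s=ctrl.read_state()
print(s, ctrl.pinch_z)
for n in("scene","top","wrist"):
    d=ctrl.get_image(n); cv2.imwrite(f"pics/{n}0.png",d["img"]); print(n,d["intrinsics"],d["R"],d["t"])
E
```

```text
{'time': 0.0, 'joint_pos': array([ 1.11280392e+00,  3.26969056e-01, -1.93570246e-01,  1.05200820e+00,
        1.12428321e-05,  1.43659193e+00]), 'qvel': array([ 0.00011345,  0.00018766, -0.00221601,  0.0027075 ,  0.00095451,
       -0.00160774]), 'joint_efforts': array([ 8.89755011e-04, -4.43398368e+01,  2.62443084e+01,  1.53877161e-02,
       -1.40155721e-04,  1.44088240e-06]), 'tcp_pos': array([0.17471792, 0.52090044, 0.23049331]), 'tool_rot': array([-3.14134720e+00,  1.73392389e-03,  1.24700852e+00]), 'wrist_force': array([ 0.54919512,  0.76638384, -0.3746858 ]), 'wrist_torque': array([-0.01051883,  0.02000984,  0.04009563]), 'finger_gap': 0.9974919390043337} 0.0187
scene [[469.86130012   0.         317.88211226]
 [  0.         469.86130012 244.41218225]
 [  0.           0.           1.        ]] [[-0.77218598  0.63524453 -0.01389946]
 [ 0.42972526  0.5059987  -0.74786464]
 [-0.46804381 -0.58346354 -0.66370572]] [ 0.41261382 -0.11288225  1.46792105]
top [[505.57320987   0.         312.41342222]
 [  0.         505.57320987 236.23543664]
 [  0.           0.           1.        ]] [[ 2.74613667e-02 -9.99613523e-01  4.32188795e-03]
 [-9.82360867e-01 -2.77869100e-02 -1.84918942e-01]
 [ 1.84967567e-01  8.32473278e-04 -9.82744273e-01]] [-0.03090209  0.55304217  1.60249209]
wrist [[371.64829954   0.         321.22849562]
 [  0.         371.64829954 244.40524967]
 [  0.           0.           1.        ]] [[ 3.18725397e-01  9.47846999e-01 -4.33427502e-04]
 [ 8.97823427e-01 -3.01757692e-01  3.20710757e-01]
 [ 3.03853939e-01 -1.02607805e-01 -9.47177081e-01]] [-0.54972007 -0.04086371  0.38129171]
```

View pics/scene0.png

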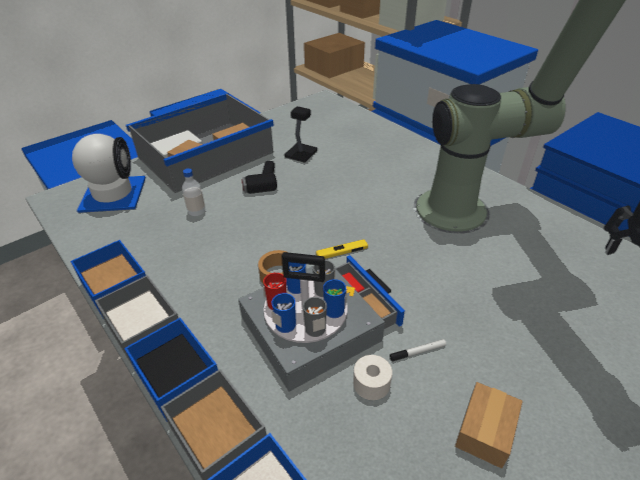

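View pics/top0.png

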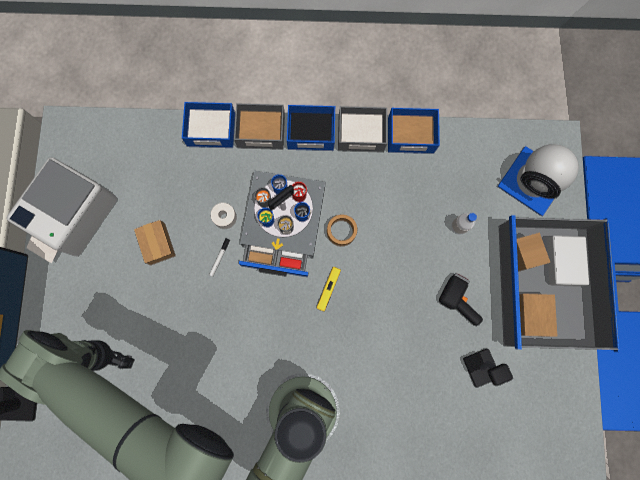

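View pics/wrist0.png

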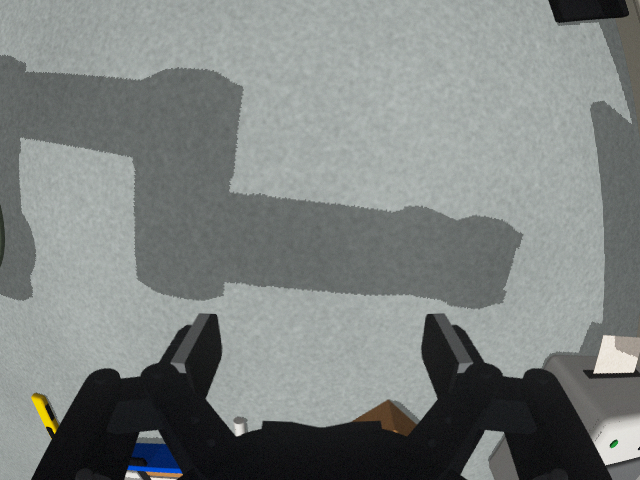

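The top view shows the caddy at about (283,208) with its drawer open towards the robot (blue front near (273,269)). The red pot is at the back right, near (300,190). I'll zoom in to measure.

```bash
python3 - <<'E'
import cv2
a=cv2.imread("pics/top0.png")[160:300,200:370]
cv2.imwrite("pics/topcrop.png",cv2.resize(a,None,fx=4.2,fy=4.2,interpolation=cv2.INTER_CUBIC))
a=cv2.imread("pics/scene0.png")[230:410,220:420]
cv2.imwrite("pics/scenecrop.png",cv2.resize(a,None,fx=3.3,fy=3.3,interpolation=cv2.INTER_CUBIC))
E
```

```text
(no output)
```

View pics/topcrop.png

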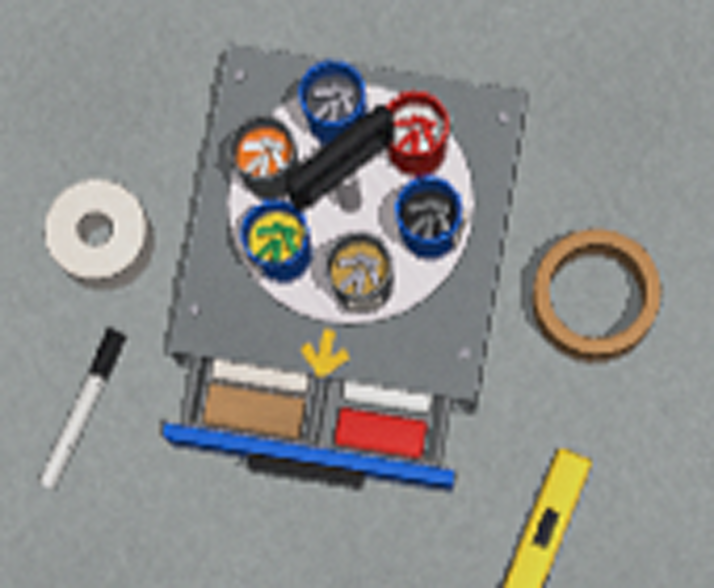

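View pics/scenecrop.png

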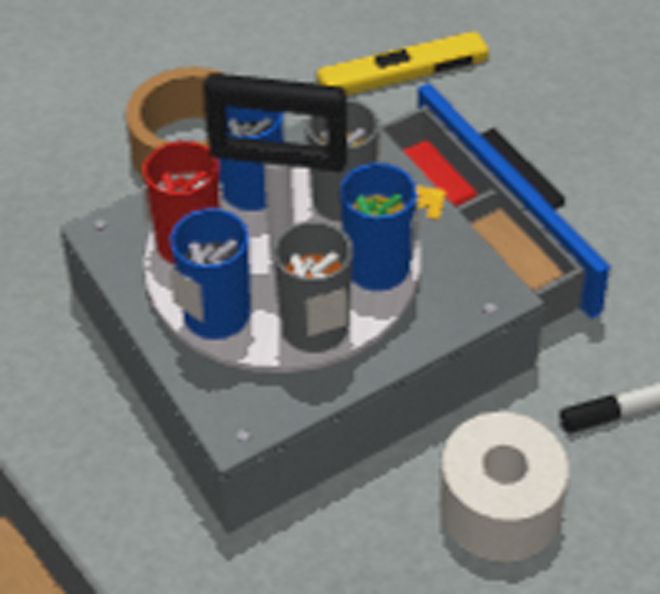

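```bash
cat > h.py <<'E'
from cell import ctrl
import numpy as np, cv2
def ray(d,u,v,z):
    K=d["intrinsics"];R=d["R"];t=d["t"]
    r=R.T@np.array([(u-K[0,2])/K[0,0],(v-K[1,2])/K[1,1],1]); c=-R.T@t
    return (c+r*(z-c[2])/r[2])
def proj(d,X):
    p=d["R"]@np.array(X)+d["t"]; p=d["intrinsics"]@p; return p[:2]/p[2]
E
python3 - <<'E'
from h import *
d=ctrl.get_image("top"); im=d["img"]
f=lambda x,y,z: ray(d,200+x/4.2-.4,160+y/4.2-.4,z)
A,B,C,D=[f(x,y,.07) for x,y in((228,44),(527,92),(170,355),(474,410))]
print("corners",A,B,C,D)
ax=(A+B-C-D)/2;ay=(A+C-B-D)/2
print("size",np.linalg.norm(ax),np.linalg.norm(ay),"yaw",np.arctan2(ax[1],ax[0]),np.arctan2(-ay[0],ay[1]))
yaw=np.arctan2(-ay[0],ay[1]); yaw=(yaw+np.arctan2(ax[1],ax[0]))/2
ex=np.array([np.cos(yaw),np.sin(yaw)]); o=((A+B+C+D)/4)[:2]+ex*.01; print("o",o,yaw)
hs=[f(383,122,.244),f(301,193,.244)]
print("bar",hs,(hs[0]+hs[1])/2)
print("front edge", f(167,432,.06),f(453,485,.06), (f(310,459,.06)[:2]-o)@ex)
hsv=cv2.cvtColor(im,cv2.COLOR_BGR2HSV)
m=(((hsv[...,0]<6)|(hsv[...,0]>174))&(hsv[...,1]>150)).astype(np.uint8); m[:,:285]=0;m[:,320:]=0;m[205:]=0;m[:170]=0
c=np.argwhere(m).mean(0)[::-1];print("red",c)
r=f(417,124,.161); print("red rim",r, np.linalg.norm(r[:2]-o))
a=np.arctan2(*(r[:2]-o)[::-1])-yaw-np.pi; print("angle rim",(a+np.pi)%(2*np.pi)-np.pi)
v=(hs[0]-hs[1])[:2];a=np.arctan2(v[1],v[0]);print("bar world angle",a,"tt",(a-yaw-np.pi+np.pi)%(2*np.pi)-np.pi)
for n,u,v,z in(("tape",597,290,.048),("label",97,229,.05),("markertop",117,333,.01),("markerend",48,484,.01),("cut",575,455,.016),):print(n,f(u,v,z))
s=ctrl.get_image("scene")
for nm,X in(("o70f",[*(o-ex*.135),.07]),("h",[*o,.235])):print(nm,proj(d,X),proj(s,X))
E
```

```text
corners [0.76781779 0.18456485 0.07      ] [ 0.73526733 -0.05224714  0.07      ] [0.51777756 0.21687324 0.07      ] [ 0.48172866 -0.01751774  0.07      ]
size 0.2540107152910941 0.2380851243988929 yaw -0.1323445796910704 -0.14456782102698937
o [0.63555214 0.08153816] -0.1384562003590299
bar [array([0.65781104, 0.0517242 , 0.244     ]), array([0.60512755, 0.10683347, 0.244     ])] [0.63146929 0.07927884 0.244     ]
front edge [0.45953867 0.21739685 0.06      ] [ 0.42490784 -0.00307332  0.06      ] -0.19539769742099763
red [299.09774436 191.93984962]
red rim [0.68074973 0.03051428 0.161     ] 0.068163470966247
angle rim 2.4341736842377824
bar world angle -0.8078983921120939 tt 2.472150461836729
tape [ 0.58248939 -0.11121425  0.048     ]
label [0.61984199 0.28248811 0.05      ]
markertop [0.54444981 0.26878706 0.01      ]
markerend [0.4222714  0.31595932 0.01      ]
cut [ 0.4560812  -0.09797414  0.016     ]
o70f [276.06380409 250.01149544] [354.43224552 286.52328448]
h [280.52083808 196.50684158] [303.48836449 256.92059116]
```

```bash
cat >> h.py <<'E'
from scipy.spatial.transform import Rotation as Ro
O=np.array([.6335,.0805]); Y=-.138
def cad(x,y=0): return O+np.array([[np.cos(Y),-np.sin(Y)],[np.sin(Y),np.cos(Y)]])@[x,y]
def go(p,yaw=None):
    s=ctrl.read_state(); R=Ro.from_euler("xyz",s["tool_rot"]).as_matrix()
    print("t",s["time"],"pos",s["tcp_pos"].round(4),"rot",s["tool_rot"].round(4),"F",s["wrist_force"].round(1),"gap",round(s["finger_gap"],3),"j1,6",s["joint_pos"][[0,5]].round(2))
    print("shift cm",(R.T@(np.array(p)-s["tcp_pos"])*100).round(2), "turn",None if yaw is None else round(-(yaw-s["tool_rot"][2]),3))
E
python3 -c "
from h import *
p=cad(-.26); go([*p,.231],1.433); go([*p,.035],1.433)"
```

```text
t 0.25 pos [0.1748 0.5212 0.2309] rot [-3.1415e+00  9.0000e-04  1.2470e+00] F [0.6 0.1 0.4] gap 0.996 j1,6 [1.11 1.44]
shift cm [-3.199e+01  3.195e+01  1.000e-02] turn -0.186
t 0.25 pos [0.1748 0.5212 0.2309] rot [-3.1415e+00  9.0000e-04  1.2470e+00] F [0.6 0.1 0.4] gap 0.996 j1,6 [1.11 1.44]
shift cm [-31.97  31.95  19.61] turn -0.186
```

Call:
{"fn": "step_arm", "kwargs": {
  "steps": [
    [[-4, 4, 0, -0.02, 50], [-8, 8, 0, -0.05, 20], [-12, 12, 0, -0.08, 0], [-16, 16, 0, -0.1, 0], [-20, 20, 0, -0.13, 0], [-24, 24, 0, -0.15, 0], [-28, 28, 0, -0.17, 0], [-32, 32, 0, -0.19, 0]]
  ]
}}

```text
time: 1.05
tcp_pos: [0.3535, 0.1614, 0.2314]
tool_rot: [3.141, 0.0, 1.438]
wrist_force: [1.9, 0.0, 0.5]
finger_gap: 0.001
```

```bash
python3 -c "
from h import *
p=cad(-.26); go([*p,.035],1.433)"
```

```text
t 1.05 pos [0.3535 0.1614 0.2314] rot [3.1409e+00 4.0000e-04 1.4381e+00] F [1.9 0.  0.5] gap 0.001 j1,6 [0.24 0.37]
shift cm [-4.17  2.81 19.64] turn 0.005
```

Call:
{"fn": "step_arm", "kwargs": {
  "steps": [
    [[-4.2, 2.8, 4, 0, 0], [-4.2, 2.8, 8, 0, 0], [-4.2, 2.8, 12, 0, 0], [-4.2, 2.8, 16, 0, 0], [-4.2, 2.8, 19.6, 0, 0], [-4.2, 2.8, 19.6, 0, 0], [-4.2, 2.8, 19.6, 0, 0]]
  ]
}}

```text
time: 1.75
tcp_pos: [0.3752, 0.1159, 0.0356]
tool_rot: [-3.14, 0.001, 1.438]
wrist_force: [0.2, 0.1, -0.0]
finger_gap: -0.001
```

```bash
python3 -c "
from h import *
p=cad(-.16); go([*p,.035],1.433)
for n in ('top','scene'):
  d=ctrl.get_image(n); c=d['img'][160:300,200:370] if n=='top' else d['img'][230:410,220:420]
  cv2.imwrite(f'pics/{n}1.png',cv2.resize(c,None,fx=3,fy=3))"
```

```text
t 1.75 pos [0.3752 0.1159 0.0356] rot [-3.1402e+00  8.0000e-04  1.4382e+00] F [ 0.2  0.1 -0. ] gap -0.001 j1,6 [0.11 0.24]
shift cm [-1.000e-02  1.007e+01  4.000e-02] turn 0.005
```

View pics/top1.png

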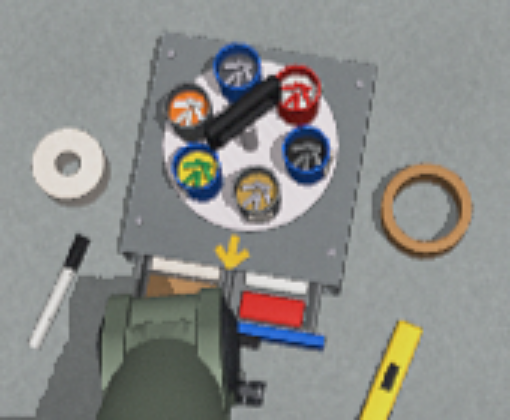

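View pics/scene1.png

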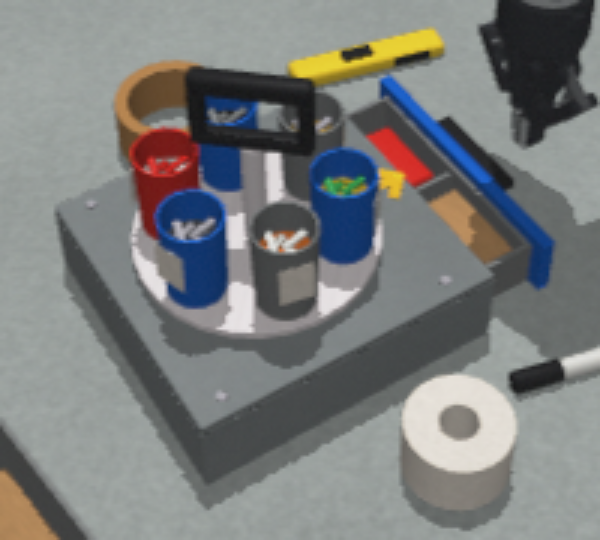

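The gripper stands in front of the lip with clear space around it, so I'll push now.

Call:
{"fn": "step_arm", "kwargs": {
  "steps": [
    [[0, 2, 0, 0, 0], [0, 4, 0, 0, 0], [0, 5, 0, 0, 0], [0, 6, 0, 0, 0], [0, 7, 0, 0, 0], [0, 7.5, 0, 0, 0], [0, 8, 0, 0, 0], [0, 8.5, 0, 0, 0]]
  ]
}}

```text
time: 2.65
tcp_pos: [0.4612, 0.105, 0.0371]
tool_rot: [3.139, -0.0, 1.439]
wrist_force: [-3.7, 0.4, 2.0]
finger_gap: 0.003
```

```bash
python3 -c "
from h import *
p=cad(-.16); go([*p,.035],1.433)"
```

```text
t 2.65 pos [0.4612 0.105  0.0371] rot [ 3.1393e+00 -2.0000e-04  1.4385e+00] F [-3.7  0.4  2. ] gap 0.003 j1,6 [0.07 0.2 ]
shift cm [-0.07  1.4   0.22] turn 0.006
```

Call:
{"fn": "step_arm", "kwargs": {
  "steps": [
    [[0, 0.5, 0.1, 0, 0], [0, 1, 0.1, 0, 0], [0, 1.5, 0.1, 0, 0], [0, 1.8, 0.1, 0, 0], [0, 2, 0.1, 0, 0], [0, 2, 0.1, 0, 0]]
  ]
}}

```text
time: 3.25
tcp_pos: [0.4806, 0.1023, 0.0358]
tool_rot: [3.141, 0.0, 1.439]
wrist_force: [-1.5, 0.5, -1.7]
finger_gap: 0.003
```

```bash
python3 -c "
from h import *
p=cad(-.16); go([*p,.035],1.433)
for n in ('top','scene'):
  d=ctrl.get_image(n); c=d['img'][160:300,200:370] if n=='top' else d['img'][230:410,220:420]
  cv2.imwrite(f'pics/{n}2.png',cv2.resize(c,None,fx=3,fy=3))"
```

```text
t 3.25 pos [0.4806 0.1023 0.0358] rot [3.1405e+00 1.0000e-04 1.4385e+00] F [-1.5  0.5 -1.7] gap 0.003 j1,6 [0.06 0.19]
shift cm [-0.06 -0.55  0.07] turn 0.006
```

View pics/scene2.png

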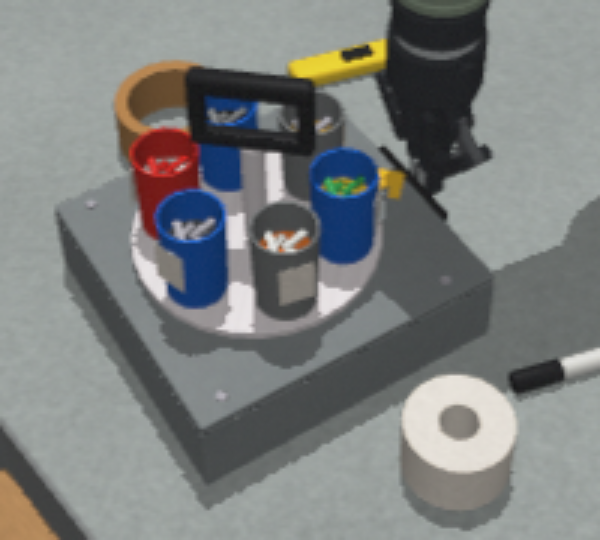

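The drawer looks home: no blue shows in front of the base, only the black lip. One more small push should show whether it has hit its hard stop.

Call:
{"fn": "step_arm", "kwargs": {
  "steps": [
    [[0, 0.3, 0, 0, 0], [0, 0.6, 0, 0, 0], [0, 0.6, 0, 0, 0], [0, 0.6, 0, 0, 0]]
  ]
}}

```text
time: 3.75
tcp_pos: [0.4805, 0.1023, 0.0351]
tool_rot: [-3.132, -0.0, 1.439]
wrist_force: [-15.5, 2.7, 9.9]
finger_gap: -0.001
```

It stopped hard at 15 N with no travel, so the drawer is home. Next I'll back off, rise, and open and rotate the gripper for the handle.

Call:
{"fn": "step_arm", "kwargs": {
  "steps": [
    [[0, -4, 0, 0, 0], [0, -7, -2, 0, 0], [0, -8, -6, -0.15, 30], [0, -8, -11, -0.3, 100], [0, -8, -16, -0.45, 100], [0, -8, -21, -0.6, 100], [0, -8, -26, -0.75, 100], [0, -8, -28, -0.9, 100]]
  ]
}}

```text
time: 4.55
tcp_pos: [0.4067, 0.1125, 0.3216]
tool_rot: [3.139, -0.0, 2.346]
wrist_force: [-1.1, 0.3, -0.8]
finger_gap: 0.989
```

```bash
python3 -c "
from h import *
go([*O,.31],3.905)
for n in ('top','scene'):
  d=ctrl.get_image(n); c=d['img'][160:300,200:370] if n=='top' else d['img'][230:410,220:420]
  cv2.imwrite(f'pics/{n}3.png',cv2.resize(c,None,fx=3.5,fy=3.5,interpolation=cv2.INTER_CUBIC))"
```

```text
t 4.55 pos [0.4067 0.1125 0.3216] rot [ 3.1392e+00 -4.0000e-04  2.3456e+00] F [-1.1  0.3 -0.8] gap 0.989 j1,6 [ 0.09 -0.68]
shift cm [-18.16  13.96   1.18] turn -1.559
```

View pics/scene3.png

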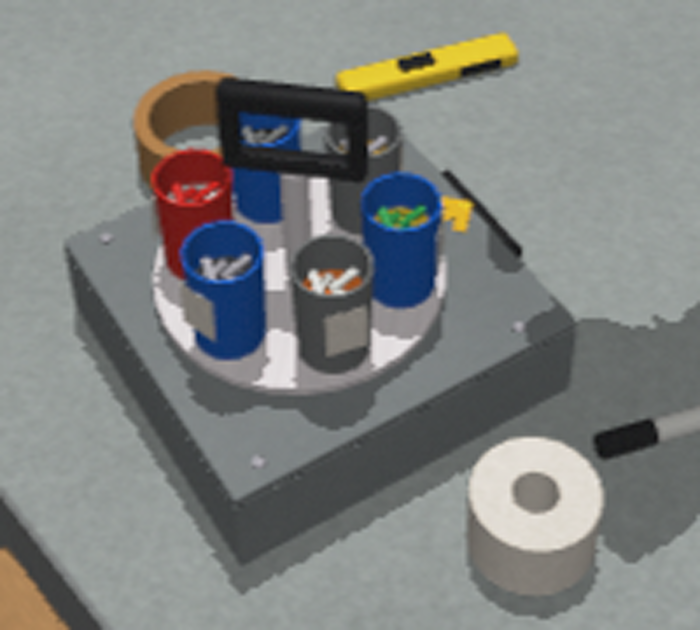

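View pics/top3.png

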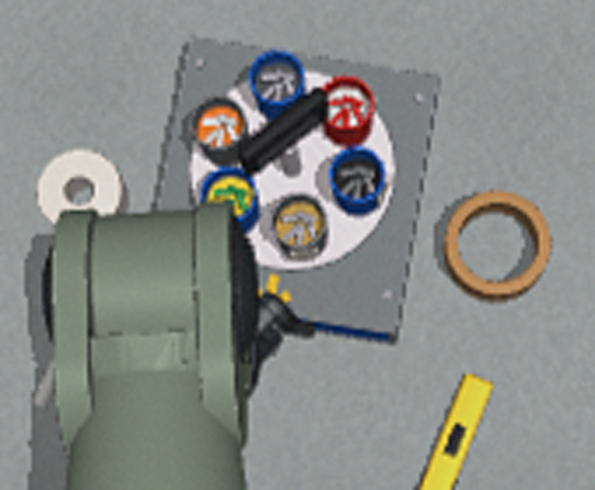

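Call:
{"fn": "step_arm", "kwargs": {
  "steps": [
    [[-3, 2, 0, -0.15, 100], [-6, 4, 0, -0.3, 100], [-9, 6, 0, -0.45, 100], [-12, 9, 0, -0.6, 100], [-15, 11.5, 0, -0.75, 100], [-18.2, 14, 0, -0.9, 100], [-18.2, 14, 0, -1.05, 100], [-18.2, 14, 0, -1.2, 100]]
  ]
}}

```text
time: 5.45
tcp_pos: [0.6351, 0.0787, 0.3169]
tool_rot: [3.139, -0.001, -2.741]
wrist_force: [-0.4, 0.3, -0.8]
finger_gap: 1.002
```

```bash
python3 -c "
from h import *
go([*O,.31],3.905)"
```

```text
t 5.45 pos [0.6351 0.0787 0.3169] rot [ 3.1392e+00 -1.2000e-03 -2.7409e+00] F [-0.4  0.3 -0.8] gap 1.002 j1,6 [ 0.01 -1.96]
shift cm [0.08 0.23 0.69] turn -6.646
```

Call:
{"fn": "step_arm", "kwargs": {
  "steps": [
    [[0.1, 0.2, 0.3, -0.15, 100], [0.1, 0.2, 0.3, -0.3, 100], [0.1, 0.2, 0.3, -0.36, 100], [0.1, 0.2, 0.3, -0.36, 100], [0.1, 0.2, 0.3, -0.36, 100]]
  ]
}}

```text
time: 5.95
tcp_pos: [0.6334, 0.08, 0.313]
tool_rot: [3.139, -0.001, -2.384]
wrist_force: [-0.5, 0.1, 0.3]
finger_gap: 0.998
```

```bash
python3 -c "
from h import *
go([*O,.216],3.905)
d=ctrl.get_image('wrist'); cv2.imwrite('pics/w4.png',d['img'])
d=ctrl.get_image('scene'); cv2.imwrite('pics/s4.png',cv2.resize(d['img'][200:410,220:420],None,fx=2.8,fy=2.8))"
```

```text
t 5.95 pos [0.6334 0.08   0.313 ] rot [ 3.1386e+00 -9.0000e-04 -2.3836e+00] F [-0.5  0.1  0.3] gap 0.998 j1,6 [ 0.01 -2.32]
shift cm [-0.05 -0.    9.7 ] turn -6.289
```

View pics/w4.png

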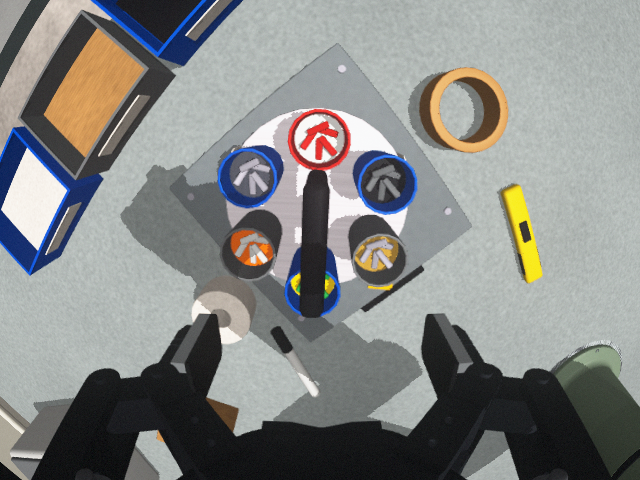

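View pics/s4.png

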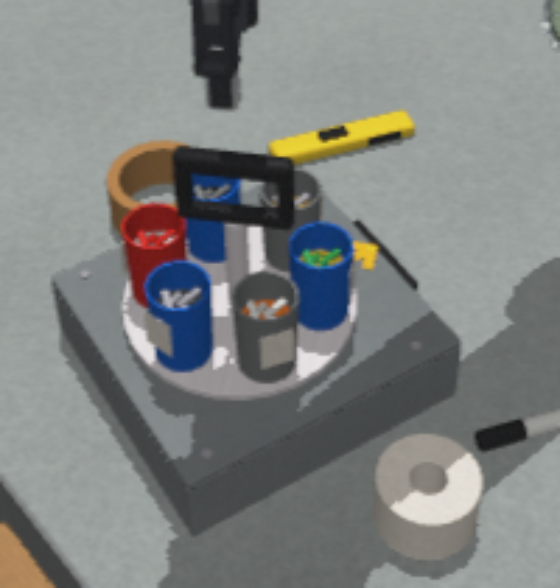

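The wrist view shows the bar nearly vertical, from (316,175) to (312,312), centred between the fingers (image x about 321). The red pot is at its far end. I'll cast those pixels to check the axis.

```bash
cat >> h.py <<'E'
def fray(d,u,v,z):
    K=d["intrinsics"]; a=np.array([(u-K[0,2])/K[0,0],(v-K[1,2])/K[1,1]]); th=np.linalg.norm(a)
    r=d["R"].T@np.array([*(a/th*np.sin(th)),np.cos(th)]); c=-d["R"].T@d["t"]
    return c+r*(z-c[2])/r[2]
E
python3 -c "
from h import *
d=ctrl.get_image('wrist')
a=fray(d,316,176,.244);b=fray(d,312,312,.244);print(a,b,(a+b)/2,np.linalg.norm(a-b))
v=a-b;print(np.arctan2(v[1],v[0]))
r=fray(d,319,139,.161);print(r,np.arctan2(*(r[:2]-O)[::-1]),np.linalg.norm(r[:2]-O))
g=np.array([fray(d,*p,.161) for p in((319,139),(387,183),(379,254),(313,290),(249,250),(248,177))]);print(g.mean(0))
A=fray(d,338,43,.07);B=fray(d,171,188,.07);C=fray(d,471,226,.07)
w=A-C;print('side',w,np.arctan2(w[1],w[0]),(B+C)/2)
"
```

```text
[0.67092202 0.04513824 0.244     ] [0.61245558 0.11123395 0.244     ] [0.6416888  0.07818609 0.244     ] 0.08824379172705711
-0.8465704459102247
[0.68214404 0.03154405 0.161     ] -0.7885939737501557 0.0690139705681634
[0.64022512 0.07989066 0.161     ]
side [ 0.24503423 -0.03436888  0.        ] -0.13935244314889023 [0.62825614 0.08292441 0.07      ]
```

```bash
sed -i 's/O=np.array(\[.6335,.0805\])/O=np.array([.6365,.0803])/' h.py; python3 -c "
from h import *
go([*O,.214],-2.395)"
```

```text
t 6.1 pos [0.6335 0.0801 0.3136] rot [ 3.1389e+00 -4.0000e-04 -2.3822e+00] F [ 0.4 -0.8  0.9] gap 1.002 j1,6 [ 0.01 -2.32]
shift cm [-0.24 -0.22  9.96] turn 0.013
```

Call:
{"fn": "step_arm", "kwargs": {
  "steps": [
    [[-0.2, -0.2, 3, 0.01, 100], [-0.2, -0.2, 6, 0.01, 100], [-0.2, -0.2, 8, 0.01, 100], [-0.2, -0.2, 9.9, 0.01, 100], [-0.2, -0.2, 9.9, 0.01, 100], [-0.2, -0.2, 9.9, 0.01, 50], [-0.2, -0.2, 9.9, 0.01, 0], [-0.2, -0.2, 9.9, 0.01, 0]]
  ],
  "force": 40
}}

```text
time: 6.9
tcp_pos: [0.6369, 0.0802, 0.2161]
tool_rot: [3.141, 0.001, -2.392]
wrist_force: [-1.3, -0.4, -0.1]
finger_gap: 0.515
```

Call:
{"fn": "step_arm", "kwargs": {
  "steps": [
    [[0, 0, 0, 0, 0], [0, 0, 0, 0, 0], [0, 0, 0, 0, 0], [0, 0, 0, 0, 0]]
  ]
}}

```text
time: 7.3
tcp_pos: [0.639, 0.0814, 0.2176]
tool_rot: [-3.141, 0.007, -2.392]
wrist_force: [4.1, 3.5, 2.1]
finger_gap: 0.181
```

```bash
python3 -c "
from h import *
go([*O,.214],-2.395)
d=ctrl.get_image('wrist'); cv2.imwrite('pics/w5.png',d['img'])
d=ctrl.get_image('scene'); cv2.imwrite('pics/s5.png',cv2.resize(d['img'][200:410,220:420],None,fx=2.8,fy=2.8))"
```

```text
t 7.3 pos [0.639  0.0814 0.2176] rot [-3.1409  0.0067 -2.3916] F [4.1 3.5 2.1] gap 0.181 j1,6 [ 0.01 -2.31]
shift cm [0.26 0.09 0.35] turn 0.003
```

View pics/w5.png

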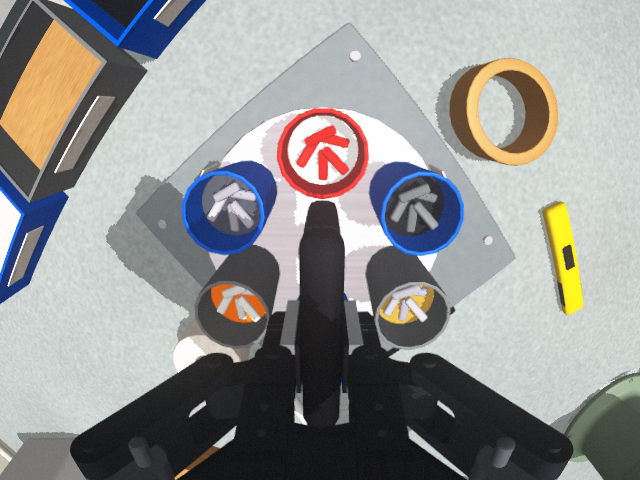

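View pics/s5.png

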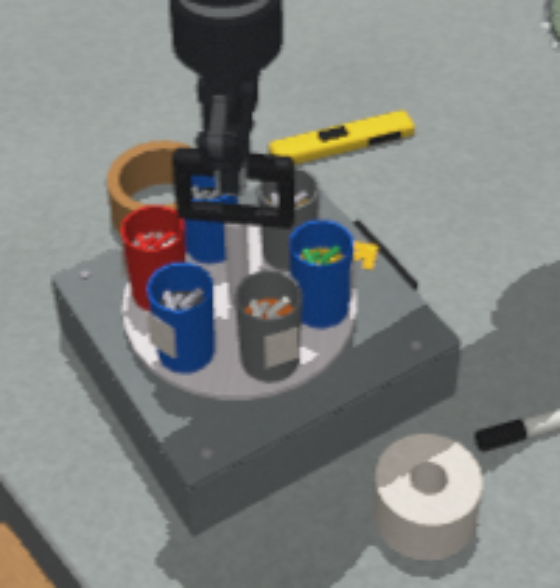

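The bar is gripped: the gap is about 15 mm and the pads sit on both sides. I need about +2.46 rad of tool turn, which is clockwise from above.

Call:
{"fn": "step_arm", "kwargs": {
  "steps": [
    [[0, 0, 0.1, 0.05, 0], [0, 0, 0.1, 0.15, 0], [0, 0, 0.1, 0.27, 0], [0, 0, 0.1, 0.39, 0], [0, 0, 0.1, 0.51, 0], [0, 0, 0.1, 0.63, 0], [0, 0, 0.1, 0.75, 0], [0, 0, 0.1, 0.82, 0]]
  ]
}}

```text
time: 8.2
tcp_pos: [0.6392, 0.0815, 0.2176]
tool_rot: [3.137, 0.006, 3.068]
wrist_force: [0.1, 0.4, 3.7]
finger_gap: 0.18
```

```bash
python3 -c "
from h import *
go([*O,.216],-2.392-2.459)"
```

```text
t 8.2 pos [0.6392 0.0815 0.2176] rot [3.1371 0.0062 3.068 ] F [0.1 0.4 3.7] gap 0.18 j1,6 [ 0.01 -1.49]
shift cm [ 0.27 -0.14  0.15] turn 7.919
```

Low forces; 1.636 rad remain.

Call:
{"fn": "step_arm", "kwargs": {
  "steps": [
    [[0, 0, 0, 0.08, 0], [0, 0, 0, 0.2, 0], [0, 0, 0, 0.32, 0], [0, 0, 0, 0.44, 0], [0, 0, 0, 0.56, 0], [0, 0, 0, 0.68, 0], [0, 0, 0, 0.78, 0], [0, 0, 0, 0.82, 0]]
  ]
}}

```text
time: 9.0
tcp_pos: [0.6394, 0.0814, 0.2176]
tool_rot: [3.134, 0.001, 2.245]
wrist_force: [1.5, 0.8, -2.1]
finger_gap: 0.18
```

Call:
{"fn": "step_arm", "kwargs": {
  "steps": [
    [[0, 0, 0, 0.08, 0], [0, 0, 0, 0.2, 0], [0, 0, 0, 0.32, 0], [0, 0, 0, 0.44, 0], [0, 0, 0, 0.56, 0], [0, 0, 0, 0.68, 0], [0, 0, 0, 0.78, 0], [0, 0, 0, 0.81, 0]]
  ]
}}

```text
time: 9.8
tcp_pos: [0.6395, 0.0812, 0.2176]
tool_rot: [3.135, -0.004, 1.434]
wrist_force: [1.6, -0.3, -0.4]
finger_gap: 0.18
```

```bash
python3 -c "
from h import *
go([*O,.216],-2.392-2.459+6.2832)
d=ctrl.get_image('wrist'); cv2.imwrite('pics/w6.png',d['img'])
d=ctrl.get_image('scene'); cv2.imwrite('pics/s6.png',cv2.resize(d['img'][200:410,220:420],None,fx=2.8,fy=2.8))
d=ctrl.get_image('top'); cv2.imwrite('pics/t6.png',cv2.resize(d['img'][160:300,200:370],None,fx=3.5,fy=3.5))"
```

```text
t 9.8 pos [0.6395 0.0812 0.2176] rot [ 3.1352 -0.0038  1.4342] F [ 1.6 -0.3 -0.4] gap 0.18 j1,6 [0.01 0.15]
shift cm [-0.13 -0.29  0.16] turn 0.002
```

View pics/w6.png

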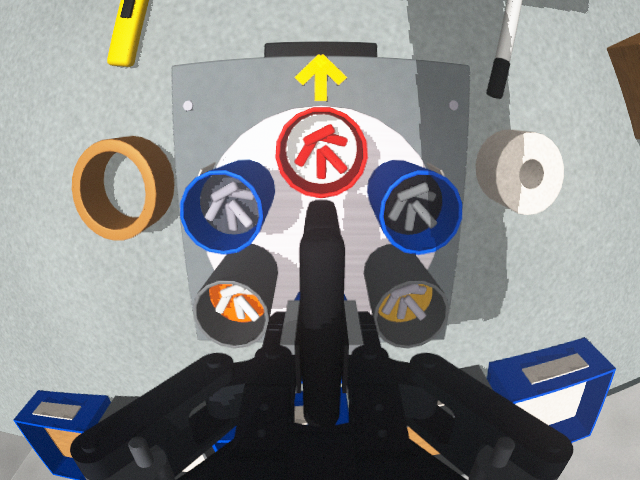

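View pics/s6.png

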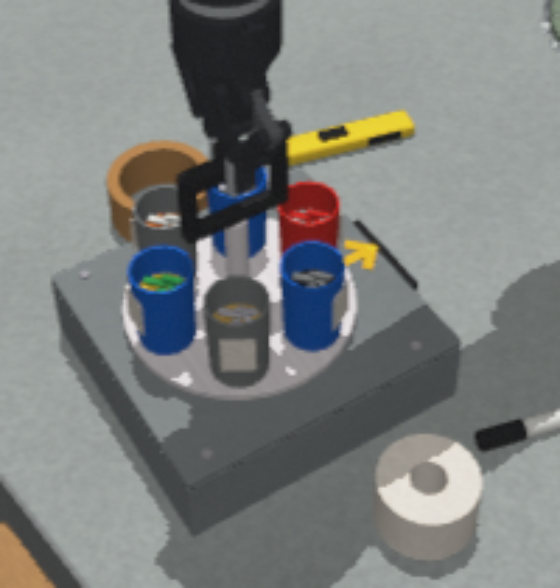

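View pics/t6.png

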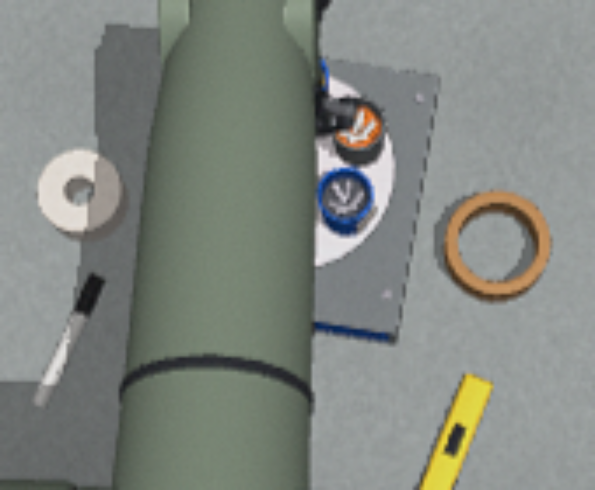

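The wrist view shows the red pot at (322,152) in line with the arrow at (320,78), and the lip is tight against the base. I'll hold still, then check the numbers.

Call:
{"fn": "step_arm", "kwargs": {
  "steps": [
    [[0, 0, 0, 0, 0], [0, 0, 0, 0, 0], [0, 0, 0, 0, 0], [0, 0, 0, 0, 0], [0, 0, 0, 0, 0], [0, 0, 0, 0, 0]]
  ]
}}

```text
time: 10.55
tcp_pos: [0.6395, 0.0812, 0.2176]
tool_rot: [3.135, -0.004, 1.437]
wrist_force: [0.8, -0.6, -1.9]
finger_gap: 0.179
```

```bash
python3 -c "
from h import *
go([*O,.216],1.432)
d=ctrl.get_image('wrist'); h=cv2.cvtColor(d['img'],cv2.COLOR_BGR2HSV)
m=cv2.inRange(h,(22,150,120),(35,255,255)); m[:45]=0;m[110:]=0;m[:,:280]=0;m[:,360:]=0
c=np.argwhere(m).mean(0)[::-1]; a=fray(d,*c,.07)
r=fray(d,322,153,.161)
o=ctrl.read_state()['tcp_pos'][:2]
for n,p in(('arrow',a),('red',r)): v=p[:2]-o; print(n,p,np.hypot(*v),np.arctan2(v[1],v[0]))
l,q=fray(d,173,66,.07),fray(d,469,66,.07); v=l-q; print('front edge normal',np.arctan2(v[0],-v[1]), np.linalg.norm(v))
"
```

```text
t 10.55 pos [0.6395 0.0812 0.2176] rot [ 3.1352 -0.0039  1.437 ] F [ 0.8 -0.6 -1.9] gap 0.179 j1,6 [0.01 0.14]
shift cm [-0.13 -0.28  0.15] turn 0.005
arrow [0.52090095 0.0979843  0.07      ] 0.11975907498309835 3.0009577245384955
red [0.57363219 0.09125316 0.161     ] 0.06660888659791125 2.990046806160451
front edge normal -0.13375788411597536 0.23698262806990425
```

Arrow bearing is 3.001 and red pot bearing is 2.990, a difference of about 0.6°. Handing in while holding.

```bash
python3 -c "
from cell import ctrl
print(ctrl.hand_in()); s=ctrl.read_state(); print(s['time'],s['tcp_pos'],s['finger_gap'],s['wrist_force'])"
```

```text
the job is handed in; nothing more can be done
None
the job is handed in; nothing more can be done
```

I pushed the drawer home, turned the red pot to the front, and handed in at about 10.6 s with the gripper still holding the handle at 40 N.

- **Drawer:** it met a hard stop at about 15 N with no further travel. Afterwards the lip sat tight against the base in the pictures.
- **Turntable:** I turned it about 2.46 rad clockwise. In the wrist image the red pot's bearing is within about 0.6° of the yellow arrow's (2.990 against 3.001 rad), which is about 1 mm at the label.
- **Grip:** the gap stayed steady at about 15 mm on the 16 mm bar, and wrist forces were under 3 N. The turntable did not move while I held it.
- **Other things on the bench:** I came into contact with none of them. The tape roll, label roll, marker and box cutter looked unmoved in the pictures; I did not check the carton, barcode gun and sanitiser again.

My early estimates of the turntable axis disagreed by 3 to 6 mm, and closing on the bar shifted the tool about 3 mm. Turning about that centred position caused no noticeable side force. Hand-in gave no verdict and no reading afterwards, so I have no check on the final second.

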